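# Spacer block into the fork bracket

### The job

The fork bracket bolted to the bench is about to be clamped, and a spacer must keep its two cheeks apart. Of the three aluminium blocks, take the one that fills the gap between the cheeks with only a little play, and push it upright down into the gap until it stands on the bracket's floor, midway along the cheeks, neither end sticking out past them. Let go of it and leave the other two blocks standing where they are.

Things in the scene. Friction and masses are not known exactly. Their poses are not given: they have to be found in the camera images.
- fork_bracket: grey fork bracket fixed to the bench: floor plate 130x100x8 mm, on it two upright cheeks 90 mm long, 18 thick, tops 38 mm above the bench. Gap between them 24 mm wide, open at top and ends; its floor is 8 mm above the bench. Inner top edges bevelled 10 mm wide, 12 high: 44 mm wide at the top. Origin: on the bench under the middle of the gap; x along the gap, y across, z up
- spacer_middle: the middle one of three bare aluminium spacer blocks, 20 mm thick, 50 mm long, 70 mm tall, upright on the bench, a small hole near the top. Origin: centre of its underside; x along its 50 mm length, y across its thickness, z up. Fits the 24 mm gap; in it, its top is 78 mm above the bench. About 0.2 kg
- spacer_thin: the thinnest of three bare aluminium spacer blocks, 12 mm thick, 50 mm long, 70 mm tall, upright on the bench, a small hole near the top. Origin: centre of its underside; x along its 50 mm length, y across its thickness, z up. Too loose in the gap; leave it standing
- spacer_thick: the thickest of three bare aluminium spacer blocks, 30 mm thick, 50 mm long, 70 mm tall, upright on the bench, a small hole near the top. Origin: centre of its underside; x along its 50 mm length, y across its thickness, z up. Too thick for the gap; leave it standing
Mind the look-alikes: they are no part of the job. What is shaped like the spacer_middle but green is not meant. Leave any black look-alike of the spacer_thin alone.

How it is judged (in metres and radians):
At the end, for the whole second after the job is handed in: The 20 mm block stands upright (10 degrees) and at rest on the bracket's floor (5 mm) between the cheeks, in line with them (10 degrees; 6 mm across), its middle within 20 mm of the middle of their length; the other two blocks are upright and within 30 mm of where they stood (x of spacer_middle in the frame of fork_bracket between -0.02 and 0.02 m and y of spacer_middle in the frame of fork_bracket between -0.006 and 0.006 m and z of spacer_middle in the frame of fork_bracket between 0.004 and 0.013 m and angle between spacer_middle's own z axis and vertical below 0.175 rad and angle between the x axis of spacer_middle and the x axis of fork_bracket, either way round below 0.175 rad and linear speed of spacer_middle below 0.02 m/s and distance of each of spacer_thin, spacer_thick from where it was at the start of the episode below 0.03 m and angle between each of spacer_thin, spacer_thick's own z axis and vertical below 0.2 rad); the robot touches nothing.
It also fails if it takes over 37 s, if anything falls off the work surface, if the arm or the gripper's body presses on something with over 40 N, if the wrist force passes 120 N, or if a joint passes its speed limit or range.

### The arm

A 7-joint arm with a two-finger parallel gripper is mounted at the origin on a cart in front of the work surface, level with it; the furniture and walls round the work are solid. World frame = base frame: x ahead of the robot, y to its left, z up, the work surface at z = 0. Lengths are in mm, angles in rad, forces in N, time in s.
With the tool pointing down it reaches from about 425 to 800 mm from the base axis. Payload 8.3 kg.
Tool frame: the origin (TCP) lies at the very end of the fingers, on their centre line; the grasp point (between the pads) lies 19 mm behind it (robot.tcp_to_grasp is the distance from the TCP to the grasp point, in mm); z points along the fingers, y is the line along which they close (so a half turn about z gives the same grasp; the last joint's range is limited). The gripper opens to 85 mm and grips with 20 to 120 N. Pads are 22 mm wide; open, the fingers measure 114 mm over their backs; the gripper's body (76 mm by 85 mm) begins 54 mm behind the grasp point. The pads swing forward as they close: fully open they stand 13 mm farther back than shut.
Start: joints at [-1.342, 0.383, 0.016, 1.37, -0.006, 1.388, -0.046], TCP at [179.746, 598.577, 231.279] pointing down, gripper open.
Joint ranges: [-2.95, 2.95], [-0.25, 2.06], [-1.52, 1.56], [0.18, 2.33], [-1.44, 4.58], [0.02, 2.06], [-3.01, 3.01]. Speed limits (rad/s): [2.39, 2.39, 3.01, 3.01, 3.14, 3.14, 3.14].

### API

Orientations are given as a unit quaternion [w, x, y, z].
In Python, from station import robot gives the robot as it stands. The module is installed in compiled form; this text tells all that it offers.
- The arm moves only by the tool move_arm, never from a script. Its argument "moves" is one flat list of numbers, 7 for each row, row after row: the shift along the tool's x, y, z each as a share of 0.03 m, from -1 to 1, then the turn, a rotation vector about the tool's x, y, z each as a share of 0.08 rad, from -1 to 1, then the finger opening in mm, from 0 to 85.4. In form: [x, y, z, rx, ry, rz, jaw, x, y, z, rx, ry, rz, jaw, ...]. A call has exactly 5 rows; each row shifts and turns the commanded pose from where the row before left it, along the tool's axes as they then stand; what a row does not reach is not made up. A row lasts 1/12 s, in which the tool goes at most 41.7 mm and 7.16 degrees, less where a joint would pass 70% of its speed; a pose out of reach is approached as far as the arm can. A call with a number of a shift or a turn outside -1 to 1 is refused whole. A call with a gripper value outside its range is refused whole. The fingers move at their own pace and stop on an object; "newtons" is the grip in N (left out, the last holds). Time passes only in rows, so rows that do not move let the fingers close, or fill a call up. It gives the time, the measured TCP pose, the force, the opening and the grip force at its end, in the units of the state.
- robot.sense(): the state, without advancing time (a new reading comes with each control period).
- robot.grab_frame(name): name is "scene" or "top"; returns a dict with "color" (400x640x3 uint8, red, green, blue), "depth" (400x640 float32, mm along the optical axis (not along the pixel's ray), 0 where there is no reading), "intrinsics" (3x3 intrinsics, pixels), "rvec" (rotation vector, rad) and "tvec" (3), from world to camera coordinates, as OpenCV has them. Camera axes: x right, y down, z forward; pixel columns grow to the right and rows downward; lengths in mm; the calibration is good to about 2 mm. A picture is of the moment at which its call begins.
- robot.finish_job(): hands the job in; it is judged then, once.
The state is a dict: "clock": time; "joint_pos": joint angles; "joint_vel": joint speeds; "effort": joint torques, N m; "position": TCP position; "orientation": TCP orientation; "wrist_force": force on the tool from outside, world axes, zero at the start; "ft_torque": the same for the moment, N m; "gripper_width": opening from 0.0 (shut) to 1.0 (fully open); "grip_force": force on a finger pad.
Only numpy, scipy, OpenCV 4.12 (cv2) and the standard library are available. Lean on these libraries where they do the work, as an engineer would, in place of code of your own. Each camera call takes 0.05 s, during which the arm holds its last target. There are 200 camera calls.

## Working session

There is one attempt and no reset: what is moved stays moved. The work goes in short steps, Python scripts to look and compute and a tool call to move; the robot and the scene stay as the last step left them, time stands still between calls to the robot, and variables do not carry over. Pictures are saved under pics/ and viewed, at most 10 in all, crops included, and the job is handed in when it is done.

Besides the shell and the picture viewer there is one more tool, called as name(argument=value, ...), one argument or row to a line, values as JSON. move_arm: Moves the arm, as the interface text tells. Its arguments: {"type":"object","properties":{"moves":{"type":"array","items":{"type":"number"}},"newtons":{"type":"number"}},"required":["moves"]}

```bash
mkdir -p pics; cat > h.py <<'E'
import numpy as np, cv2
from station import robot
def grab(n):
    f=robot.grab_frame(n); R=cv2.Rodrigues(np.array(f['rvec'],float))[0]; t=np.array(f['tvec'],float).ravel()
    d=f['depth']; v,u=np.mgrid[:d.shape[0],:d.shape[1]]
    K=np.array(f['intrinsics']); P=np.stack([(u-K[0,2])/K[0,0]*d,(v-K[1,2])/K[1,1]*d,d],-1)
    f['W']=(P-t)@R; f['W'][d==0]=np.nan
    f['R']=R;f['t']=t;f['K']=K
    return f
E
python3 - <<'E'
from h import *
for n in("scene","top"):
    f=grab(n); cv2.imwrite(f"pics/{n}0.png",f['color'][...,::-1]); np.save(n+'0.npy',f['W']); print(n,-f['R'].T@f['t'],f['K'][0,0])
s=robot.sense(); print(s)
E
```

```text
scene [ 100.12785913 -554.25584555  432.11084788] 361.05723415774037
top [442.99848278  86.14082483 902.38795519] 361.22270454007503
{'clock': 0.1, 'joint_pos': array([-1.34189823,  0.38416067,  0.01637047,  1.3710553 , -0.00629067,
        1.38818171, -0.04646905]), 'joint_vel': array([-0.00012721, -0.00014757,  0.00124558, -0.00223116, -0.0012925 ,
        0.00026263,  0.00170767]), 'effort': array([ 3.03765715e-03, -6.29125571e+01,  8.47546030e-01, -3.72757208e+01,
        1.68750098e-02,  1.03751721e-02, -2.69756919e-05]), 'position': array([179.63141637, 598.15941087, 230.37188567]), 'orientation': array([-1.11412479e-04,  1.45332332e-01,  9.89382506e-01, -8.70722806e-04]), 'wrist_force': array([-0.42078744,  0.34378542, -0.26266385]), 'ft_torque': array([ 0.02393612,  0.02761001, -0.0063642 ]), 'grip_force': 0.0, 'gripper_width': 0.9994942267599083}
```

View pics/scene0.png

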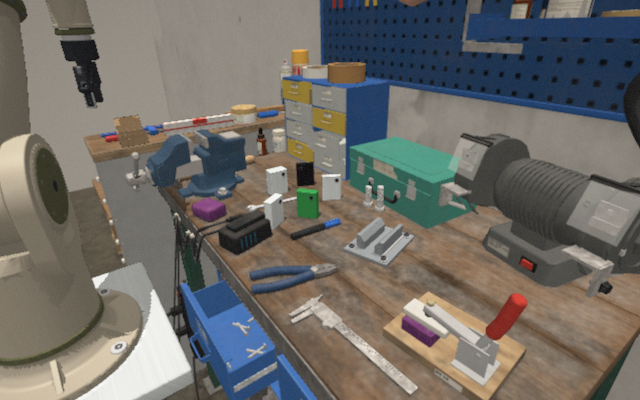

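View pics/top0.png

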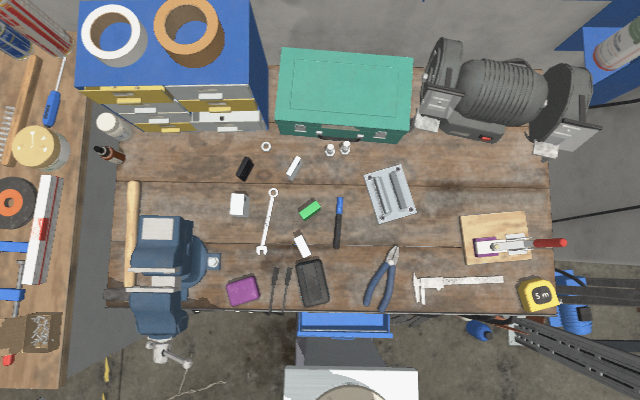

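Scene: three white/aluminium blocks, one green and one black, with the bracket on the right. Candidates in the top view are A (294,166), B (239,204) and C (303,244). Green (310,209) and black (244,167) are decoys. I'll measure the thickness of each.

```bash
python3 - <<'E'
from h import *
W=np.load('top0.npy')
for n,(u,v) in dict(A=(294,166),B=(239,204),C=(303,244),green=(310,209),black=(244,167)).items():
    w=W[v-22:v+23,u-22:u+23]; m=((w[...,2]>62)&(w[...,2]<78)).astype(np.uint8)
    k,l,st,c=cv2.connectedComponentsWithStats(m); i=1+np.argmax(st[1:,4])
    p=w[l==i]; r=cv2.minAreaRect(p[:,:2].astype(np.float32)); print(n,len(p),np.median(p[:,2]),r)
w=W[155:235,350:430].reshape(-1,3)
for lo,hi in((30,46),(3,46)):
    p=w[(w[:,2]>lo)&(w[:,2]<hi)]; print(len(p),np.median(p[:,2]),cv2.minAreaRect(p[:,:2].astype(np.float32)),p.mean(0))
im=cv2.imread('pics/top0.png')[140:270,220:420]; cv2.imwrite('pics/c1.png',cv2.resize(im,None,fx=4,fy=4,interpolation=2)[:600])
E
```

```text
A 115 69.81801295398506 ((628.1259155273438, 145.86825561523438), (12.896208763122559, 50.36477279663086), 61.29202651977539)
B 287 70.05692311434485 ((535.63916015625, 274.9649353027344), (30.250160217285156, 49.55503845214844), 88.2964859008789)
C 189 69.87212062267098 ((439.76409912109375, 120.91755676269531), (49.0511589050293, 19.584232330322266), 27.735897064208984)
green 188 69.73076914916986 ((525.0382080078125, 105.9186019897461), (20.0865478515625, 49.951080322265625), 36.921722412109375)
black 125 69.7395328020806 ((624.1044921875, 266.529052734375), (12.830024719238281, 49.724998474121094), 66.50181579589844)
465 36.323803717347324 ((574.726318359375, -92.31564331054688), (89.99308776855469, 61.03506851196289), 17.22612762451172) [574.92660459 -92.96227646  35.82712569]
2143 8.959276559827561 ((571.7920532226562, -92.80420684814453), (198.43307495117188, 199.5405731201172), 0.2923023998737335) [572.69956358 -89.89708807  15.57908716]
```

View pics/c1.png

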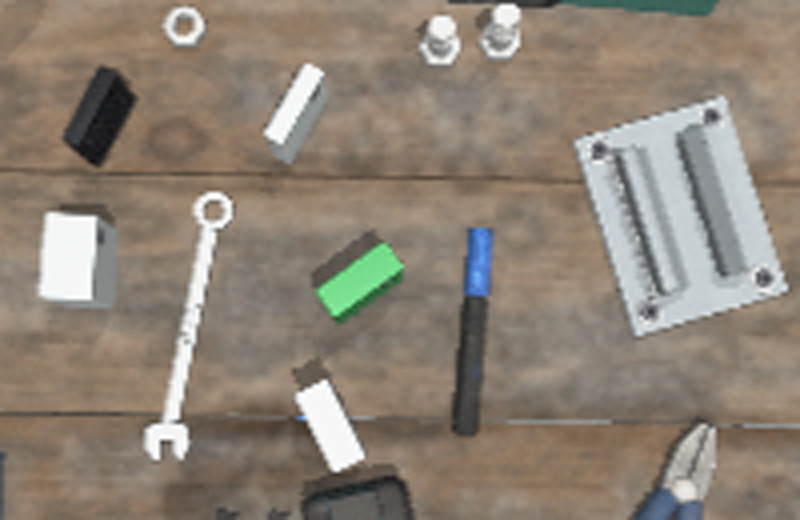

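C (303,244) measures 49x20 mm and is white, so it is the spacer_middle. A is 12 mm thick and B is 30 mm. The crop confirms this. Next I'll check heights along the travel path and around C.

```bash
cat >> h.py <<'E'
from scipy.spatial.transform import Rotation as Ro
def plan(x,y,z,yaw):  # yaw of tool y in deg
    s=robot.sense(); q=s['orientation']; R=Ro.from_quat([*q[1:],q[0]]).as_matrix()
    yv=np.array([np.cos(np.radians(yaw)),np.sin(np.radians(yaw)),0]); zv=np.array([0,0,-1.]); T=np.stack([np.cross(yv,zv),yv,zv],1)
    d=np.array([x,y,z])-s['position']
    print('pos',s['position'].round(1),'yaw',np.degrees(np.arctan2(R[1,1],R[0,1])).round(2),'F',np.round(s['wrist_force'],1),'grip',s['grip_force'],s['gripper_width'],'t',s['clock'])
    print('tool shift rows',(R.T@d/30).round(2),'turn rows',(Ro.from_matrix(R.T@T).as_rotvec()/.08).round(2))
E
python3 - <<'E'
from h import *
for n in('top0','scene0'):
    w=np.load(n+'.npy').reshape(-1,3); w=w[np.isfinite(w[:,0])]
    a=np.array([180,598.]);b=np.array([440,121.]);L=np.linalg.norm(b-a);e=(b-a)/L
    s=(w[:,:2]-a)@e; o=np.abs((w[:,:2]-a)@[-e[1],e[0]])
    for k in range(0,560,60):
        p=w[(s>=k)&(s<k+60)&(o<90)]
        if len(p): print(n,k,np.percentile(p[:,2],[50,95,99]).round(),end=' ')
    print()
w=np.load('top0.npy').reshape(-1,3); c=np.radians(27.7); d=w[:,:2]-[440,121]
l=d@[np.cos(c),np.sin(c)]; t=d@[-np.sin(c),np.cos(c)]
m=(abs(l)<45)&(abs(t)<70)&(w[:,2]>15)&((abs(t)>14)|(abs(l)>29)); print(np.c_[l,t,w[:,2]][m].round()[::12])
plan(440,121,230,117.7)
E
```

```text
top0 0 [ 54. 139. 253.] top0 60 [ 1. 28. 29.] top0 120 [ 99. 128. 136.] top0 180 [129. 165. 167.] top0 240 [ 79. 164. 166.] top0 300 [ 2. 33. 43.] top0 360 [ 1. 33. 34.] top0 420 [ 0. 14. 17.] top0 480 [ 1. 55. 70.] top0 540 [ 1. 70. 72.] 
scene0 0 [326. 477. 487.] scene0 60 [-578.  -56.  302.] scene0 120 [-274.   96.  122.] scene0 180 [ 86. 163. 166.] scene0 240 [ 83. 160. 165.] scene0 300 [ 12. 123. 160.] scene0 360 [ 2. 34. 34.] scene0 420 [ 2. 16. 18.] scene0 480 [55. 66. 72.] scene0 540 [21. 71. 72.] 
[[-42. -14.  15.]
 [-42.  -6.  38.]
 [-44.  -5.  51.]
 [-43.  -0.  53.]
 [-41.   9.  55.]
 [-41.  15.  52.]
 [-42.  17.  56.]
 [-30.  56.  17.]
 [-34.  55.  17.]
 [-44.  37.  40.]
 [-41.  61.  18.]]
pos [179.6 598.2 230.4] yaw 73.29 F [-0.4  0.3 -0.3] grip 0.0 0.9994942267599083 t 0.1
tool shift rows [-12.89 -12.74   0.04] turn rows [-0.02 -0.01 -9.69]
```

move_arm(
  moves=[-0.64,-0.64,0,0,0,0,85,-0.64,-0.64,0,0,0,0,85,-0.64,-0.64,0,0,0,0,85,-0.64,-0.64,0,0,0,0,85,-0.64,-0.64,0,0,0,0,85],
)

```text
clock: 0.52
position: [244.4, 477.5, 230.7]
orientation: [-0.0, 0.145, 0.989, -0.001]
wrist_force: [0.5, 0.0, 0.3]
gripper_width: 0.994
grip_force: 0.0
```

move_arm(
  moves=[-0.64,-0.64,0,0,0,0,85,-0.64,-0.64,0,0,0,0,85,-0.64,-0.64,0,0,0,0,85,-0.64,-0.64,0,0,0,0,85,-0.64,-0.64,0,0,0,0,85],
)

```text
clock: 0.93
position: [308.7, 358.0, 231.0]
orientation: [-0.0, 0.145, 0.989, -0.0]
wrist_force: [0.9, 0.0, 0.4]
gripper_width: 0.994
grip_force: 0.0
```

move_arm(
  moves=[-0.64,-0.64,0,0,0,0,85,-0.64,-0.64,0,0,0,0,85,-0.64,-0.64,0,0,0,0,85,-0.64,-0.64,0,0,0,0,85,-0.64,-0.64,0,0,0,0,85],
)

```text
clock: 1.35
position: [372.9, 238.5, 231.0]
orientation: [-0.0, 0.145, 0.989, -0.0]
wrist_force: [-0.2, 0.9, 0.5]
gripper_width: 0.995
grip_force: 0.0
```

move_arm(
  moves=[-0.64,-0.64,0,0,0,0,85,-0.64,-0.64,0,0,0,0,85,-0.64,-0.64,0,0,0,0,85,-0.64,-0.64,0,0,0,0,85,-0.64,-0.64,0,0,0,0,85],
)

```text
clock: 1.77
position: [437.2, 119.0, 231.1]
orientation: [-0.0, 0.145, 0.989, -0.0]
wrist_force: [0.3, -0.3, 0.1]
gripper_width: 0.993
grip_force: 0.0
```

move_arm(
  moves=[0,0,0.3,0,0,-1,55,0,0,0.3,0,0,-1,55,0,0,0.3,0,0,-1,55,0,0,0.3,0,0,-1,55,0,0,0.3,0,0,-1,55],
)

```text
clock: 2.18
position: [436.8, 120.2, 185.6]
orientation: [-0.0, -0.056, 0.998, -0.0]
wrist_force: [0.0, 0.2, 0.2]
gripper_width: 0.638
grip_force: 0.0
```

move_arm(
  moves=[0,0,0.3,0,0,-1,55,0,0,0.3,0,0,-1,55,0,0,0.3,0,0,-1,55,0,0,0.3,0,0,-1,55,0,0,0.3,0,0,-0.7,55],
)

```text
clock: 2.6
position: [436.7, 120.2, 140.6]
orientation: [-0.0, -0.242, 0.97, -0.0]
wrist_force: [0.0, -0.5, -0.7]
gripper_width: 0.647
grip_force: 0.0
```

```bash
python3 -c "
from h import *
plan(440,121,38,117.7); print(robot.sense()['joint_pos'].round(2))"
```

```text
pos [436.7 120.2 140.6] yaw 117.99 F [ 0.  -0.5 -0.7] grip 0.0 0.6471016496907109 t 2.6
tool shift rows [-0.11 -0.03  3.42] turn rows [ 0.   -0.01  0.06]
[-0.75  0.08  0.44  1.96 -0.04  1.11  1.76]
```

move_arm(
  moves=[-0.11,-0.03,0.7,0,0,0.06,55,0,0,0.7,0,0,0,55,0,0,0.7,0,0,0,55,0,0,0.7,0,0,0,55,0,0,0.62,0,0,0,55],
)

```text
clock: 3.02
position: [439.8, 120.9, 37.3]
orientation: [-0.001, -0.237, 0.971, -0.0]
wrist_force: [0.9, 0.2, 0.4]
gripper_width: 0.646
grip_force: 0.0
```

move_arm(
  moves=[0,0,0,0,0,0,30,0,0,0,0,0,0,24,0,0,0,0,0,0,15,0,0,0,0,0,0,10,0,0,0,0,0,0,10],
  newtons=50,
)

```text
clock: 3.43
position: [441.0, 121.4, 39.6]
orientation: [0.001, -0.237, 0.971, 0.0]
wrist_force: [0.4, -0.2, -1.6]
gripper_width: 0.223
grip_force: 52.0
```

```bash
python3 - <<'E'
from h import *
plan(574.8,-92.6,150,107.2)
f=grab('scene'); np.save('s1.npy',f['W'])
cv2.imwrite('pics/s1.png',cv2.resize(f['color'][150:300,200:420,::-1],None,fx=3,fy=3))
E
```

```text
pos [441.  121.4  39.6] yaw 117.47 F [ 0.4 -0.2 -1.6] grip 52.018665075302124 0.2233197528251241 t 3.4333
tool shift rows [-0.67 -8.39 -3.68] turn rows [0.   0.02 2.24]
```

View pics/s1.png

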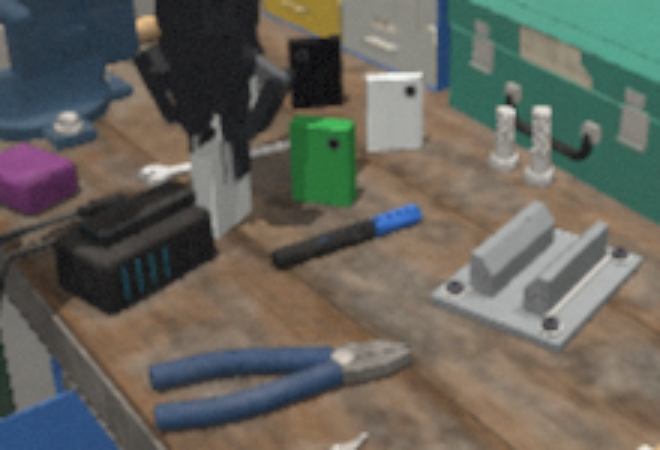

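The close-up shows the fingers on the middle block at about (220,190) in the crop. The green decoy beside it is untouched. Grip opening is 0.223 x 85 ≈ 19 mm. Next: lift and carry.

move_arm(
  moves=[0,0,-0.7,0,0,0,10,0,0,-0.8,0,0,0,10,0,0,-0.8,0,0,0,10,0,0,-0.8,0,0,0,10,0,0,-0.6,0,0,0,10],
)

```text
clock: 3.9
position: [440.9, 121.1, 152.2]
orientation: [0.001, -0.237, 0.971, 0.0]
wrist_force: [1.1, 0.7, -2.7]
gripper_width: 0.225
grip_force: 52.1
```

move_arm(
  moves=[-0.04,-0.56,0,0,0,0,10,-0.04,-0.56,0,0,0,0,10,-0.05,-0.56,0,0,0,0,10,-0.04,-0.56,0,0,0,0,10,-0.05,-0.56,0,0,0,0,10],
)

```text
clock: 4.32
position: [485.4, 48.9, 150.2]
orientation: [0.0, -0.238, 0.971, 0.0]
wrist_force: [0.2, -0.5, -2.0]
gripper_width: 0.225
grip_force: 52.3
```

move_arm(
  moves=[-0.04,-0.56,0,0,0,0,10,-0.04,-0.56,0,0,0,0,10,-0.05,-0.56,0,0,0,0,10,-0.04,-0.56,0,0,0,0,10,-0.05,-0.56,0,0,0,0,10],
)

```text
clock: 4.73
position: [529.9, -22.5, 150.1]
orientation: [0.0, -0.238, 0.971, 0.0]
wrist_force: [0.3, 0.1, -2.1]
gripper_width: 0.226
grip_force: 52.3
```

move_arm(
  moves=[-0.04,-0.56,0,0,0,0,10,-0.04,-0.56,0,0,0,0,10,-0.05,-0.56,0,0,0,0,10,-0.04,-0.56,0,0,0,0,10,-0.05,-0.56,0,0,0,0,10],
)

```text
clock: 5.15
position: [574.6, -93.9, 150.0]
orientation: [0.0, -0.238, 0.971, 0.0]
wrist_force: [-0.2, 0.4, -2.1]
gripper_width: 0.224
grip_force: 52.3
```

move_arm(
  moves=[0,0,0,0,0,0.75,10,0,0,0,0,0,0.75,10,0,0,0,0,0,0.74,10,0,0,0,0,0,0,10,0,0,0,0,0,0,10],
)

```text
clock: 5.57
position: [574.2, -93.2, 149.9]
orientation: [0.0, -0.151, 0.989, 0.0]
wrist_force: [0.5, -0.0, -3.0]
gripper_width: 0.229
grip_force: 52.2
```

```bash
python3 - <<'E'
from h import *
plan(574.8,-92.6,100,107.2)
f=grab('scene'); W=f['W']; np.save('s2.npy',W)
cv2.imwrite('pics/s2.png',cv2.resize(f['color'][120:280,280:480,::-1],None,fx=3.7,fy=3.7))
E
```

```text
pos [574.2 -93.2 149.9] yaw 107.32 F [ 0.5 -0.  -3. ] grip 52.21153020858765 0.22883232056221267 t 5.5667
tool shift rows [-0.03  0.01  1.66] turn rows [0.   0.   0.03]
```

View pics/s2.png

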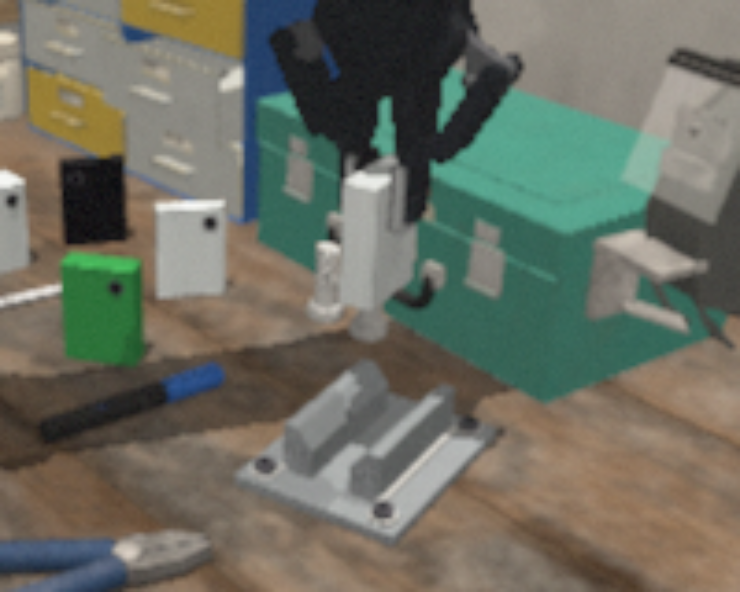

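The block hangs upright at (375,240) in the crop, over the gap at (380,420). I'll compare block and cheek faces in this same view to confirm alignment.

```bash
python3 - <<'E'
from h import *
c=np.radians(17.2); e=np.array([np.cos(c),np.sin(c)]); n=np.array([-e[1],e[0]])
for nm in('s2','scene0','top0'):
    w=np.load(nm+'.npy').reshape(-1,3); w=w[np.isfinite(w[:,0])]; d=w[:,:2]-[574.8,-92.6]; l=d@e;t=d@n;z=w[:,2]
    print(nm)
    def face(s,a,lab):
        m=s&(abs(l)<60)&(abs(t)<60)
        h,b=np.histogram(a[m],np.arange(-60,61,2)); print(lab,m.sum(),[(int(x),int(y)) for x,y in zip(b,h) if y>5])
    if nm=='s2':
        face((z>82)&(z<108)&(abs(l)<18),t,'block t'); face((z>82)&(z<108)&(abs(t)<7),l,'block l')
        m=(z>82)&(z<108)&(abs(l)<22)&(abs(t+10)<5); print('fit t~l,z',np.linalg.lstsq(np.c_[l[m],z[m]-95,np.ones(m.sum())],t[m],rcond=None)[0])
        m=(z>82)&(z<108)&(abs(t)<7)&(abs(l+25)<6); print('fit l~t,z',np.linalg.lstsq(np.c_[t[m],z[m]-95,np.ones(m.sum())],l[m],rcond=None)[0])
    face((z>12)&(z<24)&(abs(l)<40),t,'cheek low t')
    face((z>13)&(z<33),l,'cheek l')
    face((z>35)&(z<41)&(abs(l)<40),t,'cheek top t')
    for s in(1,-1):
        m=(z>35.5)&(z<40)&(abs(l)<40)&(abs(t-26*s)<6); print('top centre',s,m.sum(),np.polyfit(l[m],t[m],1))
E
```

```text
s2
block t 0 []
block l 0 []
fit t~l,z [0. 0. 0.]
fit l~t,z [0. 0. 0.]
cheek low t 194 [(-36, 24), (-34, 75), (8, 86)]
cheek l 569 [(-58, 10), (-56, 7), (-54, 8), (-52, 11), (-50, 6), (-46, 24), (-44, 96), (-42, 21), (-40, 8), (-38, 10), (-36, 11), (-34, 7), (-32, 13), (-30, 10), (-28, 8), (-26, 9), (-24, 9), (-22, 7), (-20, 13), (-18, 10), (-16, 7), (-14, 7), (-12, 9), (-10, 9), (-8, 9), (-6, 8), (-4, 6), (-2, 8), (0, 9), (2, 10), (4, 8), (6, 8), (10, 10), (12, 7), (14, 8), (16, 10), (20, 9), (22, 10), (24, 6), (26, 8), (28, 11), (30, 8), (32, 11), (38, 13), (42, 10), (48, 7)]
cheek top t 256 [(-34, 39), (-32, 24), (-30, 18), (-28, 17), (-26, 13), (14, 20), (16, 35), (18, 26), (20, 13), (22, 22), (24, 13), (26, 11)]
top centre 1 28 [2.29779791e-02 2.41882769e+01]
top centre -1 44 [-2.29489078e-02 -2.80194200e+01]
scene0
cheek low t 185 [(-36, 22), (-34, 77), (8, 79)]
cheek l 564 [(-58, 7), (-56, 11), (-54, 10), (-52, 9), (-46, 41), (-44, 87), (-42, 18), (-40, 8), (-38, 7), (-36, 11), (-34, 10), (-32, 12), (-30, 8), (-28, 10), (-26, 10), (-24, 9), (-20, 9), (-18, 11), (-16, 11), (-14
[... 504 characters left out ...]
 (30, 27)]
cheek l 364 [(-58, 7), (-56, 6), (-54, 7), (-52, 6), (-46, 9), (-42, 6), (-40, 8), (-38, 7), (-36, 6), (-34, 7), (-32, 6), (-30, 8), (-28, 6), (-26, 6), (-24, 8), (-22, 6), (-20, 7), (-18, 7), (-16, 8), (-14, 7), (-12, 8), (-10, 7), (-8, 6), (-6, 8), (-4, 7), (-2, 9), (0, 8), (4, 7), (8, 7), (10, 6), (12, 6), (14, 9), (16, 6), (18, 8), (22, 6), (24, 9), (26, 6), (30, 6), (32, 9), (34, 6), (36, 6), (40, 6), (42, 8), (50, 6), (52, 8)]
cheek top t 284 [(-30, 23), (-28, 29), (-26, 21), (-24, 27), (-22, 22), (-20, 15), (18, 6), (20, 17), (22, 24), (24, 26), (26, 28), (28, 28), (30, 11)]
top centre 1 118 [2.95285377e-03 2.56774011e+01]
top centre -1 114 [-1.89013878e-03 -2.51473268e+01]
```

```bash
python3 - <<'E'
from h import *
c=np.radians(17.2); e=np.array([np.cos(c),np.sin(c)]); n=np.array([-e[1],e[0]])
w=np.load('s2.npy').reshape(-1,3); w=w[np.isfinite(w[:,0])]; d=w[:,:2]-[574.8,-92.6]; l=d@e;t=d@n;z=w[:,2]
print('bottom z',np.sort(z[(abs(l)<30)&(abs(t)<18)&(z>60)])[:8].round())
k=(z>118)&(z<140)
def face(s,a,lab):
    h,b=np.histogram(a[s],np.arange(-60,61,2)); print(lab,[(int(x),int(y)) for x,y in zip(b,h) if y>3])
face(k&(abs(l)<16)&(abs(t)<30),t,'block t'); face(k&(t>-8)&(t<4),l,'block l')
m=k&(abs(l)<18)&(abs(t+12)<6); r=np.linalg.lstsq(np.c_[l[m],z[m]-130,np.ones(m.sum())],t[m],rcond=None)[0]; print('t~l,z',m.sum(),r)
m=k&(t>-8)&(t<4)&(abs(l+26)<6); r=np.linalg.lstsq(np.c_[t[m],z[m]-130,np.ones(m.sum())],l[m],rcond=None)[0]; print('l~t,z',m.sum(),r)
# cheek faces in the same view
m=(z>14)&(z<24)&(abs(l)<38)&(abs(t+34)<4); print('outer',np.median(t[m]),np.polyfit(l[m],t[m],1))
m=(z>14)&(z<24)&(abs(l)<38)&(abs(t-9)<4); print('inner',np.median(t[m]),np.polyfit(l[m],t[m],1))
m=(z>12)&(z<33)&(abs(l+44)<4)&(abs(t)>12); print('end',np.median(l[m]))
E
```

```text
bottom z [112. 113. 113. 113. 113. 113. 114. 114.]
block t [(-14, 52), (-12, 27)]
block l [(-28, 10), (-26, 40), (-24, 12)]
t~l,z 83 [ 6.39033591e-04  1.06639409e-02 -1.22342898e+01]
l~t,z 63 [-6.68550069e-02 -2.91636969e-03 -2.52194743e+01]
outer -32.895249748330244 [ 2.43784691e-04 -3.29435146e+01]
inner 9.05447439252303 [4.65435326e-03 9.08041468e+00]
end -43.31035904272355
```

Aligned to within 1 mm and square to the gap. Descending.

move_arm(
  moves=[-0.05,-0.02,0.5,0,0,0,10,0,0,0.6,0,0,0,10,0,0,0.6,0,0,0,10,0,0,0.5,0,0,0,10,0,0,0.2,0,0,0,10],
)

```text
clock: 6.03
position: [574.5, -93.0, 75.6]
orientation: [-0.002, -0.151, 0.989, 0.0]
wrist_force: [-0.6, 0.0, -2.3]
gripper_width: 0.224
grip_force: 52.3
```

move_arm(
  moves=[0,0,0.15,0,0,0,10,0,0,0.15,0,0,0,10,0,0,0.15,0,0,0,10,0,0,0.15,0,0,0,10,0,0,0.15,0,0,0,10],
)

```text
clock: 6.45
position: [576.3, -93.5, 55.4]
orientation: [0.0, -0.15, 0.989, -0.0]
wrist_force: [0.4, 0.5, -2.5]
gripper_width: 0.226
grip_force: 52.3
```

move_arm(
  moves=[0,0,0.08,0,0,0,10,0,0,0.06,0,0,0,10,0,0,0.04,0,0,0,10,0,0,0.04,0,0,0,10,0,0,0.02,0,0,0,10],
)

```text
clock: 6.87
position: [575.9, -93.5, 47.9]
orientation: [-0.0, -0.15, 0.989, -0.0]
wrist_force: [0.7, 0.4, -2.7]
gripper_width: 0.225
grip_force: 52.3
```

move_arm(
  moves=[0,0,0.02,0,0,0,10,0,0,0.02,0,0,0,10,0,0,0.01,0,0,0,10,0,0,0,0,0,0,10,0,0,0,0,0,0,10],
)

```text
clock: 7.28
position: [576.0, -93.6, 47.6]
orientation: [0.0, -0.149, 0.989, 0.0]
wrist_force: [-4.2, 1.5, 8.3]
gripper_width: 0.225
grip_force: 53.7
```

Force has risen to 8 N at the expected height, so the block is on the floor. Release by opening moderately, then rise.

move_arm(
  moves=[0,0,0,0,0,0,26,0,0,0,0,0,0,34,0,0,0,0,0,0,42,0,0,0,0,0,0,50,0,0,0,0,0,0,50],
)

```text
clock: 7.7
position: [575.9, -93.5, 46.4]
orientation: [-0.0, -0.15, 0.989, -0.0]
wrist_force: [0.1, 0.4, -0.1]
gripper_width: 0.588
grip_force: 0.0
```

move_arm(
  moves=[0,0,-0.3,0,0,0,50,0,0,-0.7,0,0,0,50,0,0,-0.9,0,0,0,50,0,0,-0.9,0,0,0,50,0,0,-0.9,0,0,0,50],
)

```text
clock: 8.12
position: [575.6, -93.7, 159.3]
orientation: [-0.0, -0.149, 0.989, -0.0]
wrist_force: [0.4, -0.9, 0.9]
gripper_width: 0.582
grip_force: 0.0
```

move_arm(
  moves=[0,0,-0.5,0,0,0,50,0,0,0,0,0,0,50,0,0,0,0,0,0,50,0,0,0,0,0,0,50,0,0,0,0,0,0,50],
)

```text
clock: 8.53
position: [575.1, -93.3, 171.3]
orientation: [-0.001, -0.15, 0.989, 0.0]
wrist_force: [0.7, -0.2, 0.6]
gripper_width: 0.586
grip_force: 0.0
```

```bash
python3 - <<'E'
from h import *
f=grab('scene'); W=f['W']
cv2.imwrite('pics/s3.png',cv2.resize(f['color'][140:280,260:460,::-1],None,fx=3.7,fy=3.7))
c=np.radians(17.2); e=np.array([np.cos(c),np.sin(c)]); n=np.array([-e[1],e[0]])
w=W.reshape(-1,3); w=w[np.isfinite(w[:,0])]; d=w[:,:2]-[574.8,-92.6]; l=d@e;t=d@n;z=w[:,2]
k=(z>44)&(z<74)
m=k&(abs(l)<18)&(abs(t+12)<6); print('t~l,z',m.sum(),np.linalg.lstsq(np.c_[l[m],z[m]-60,np.ones(m.sum())],t[m],rcond=None)[0])
m=k&(t>-8)&(t<4)&(abs(l+25)<7); print('l~t,z',m.sum(),np.linalg.lstsq(np.c_[t[m],z[m]-60,np.ones(m.sum())],l[m],rcond=None)[0])
m=(abs(l)<28)&(t>-11)&(t<6)&(z>44)&(z<95); print('top',np.percentile(z[m],[95,99,100]))
print(robot.sense()['position'])
E
```

```text
t~l,z 101 [-1.77111190e-03  1.95449147e-03 -1.32629249e+01]
l~t,z 72 [ 4.55395900e-03  7.08452792e-03 -2.33349782e+01]
top [80.54180367 81.08498289 81.2721786 ]
[575.1252345  -93.28491539 171.306859  ]
```

View pics/s3.png

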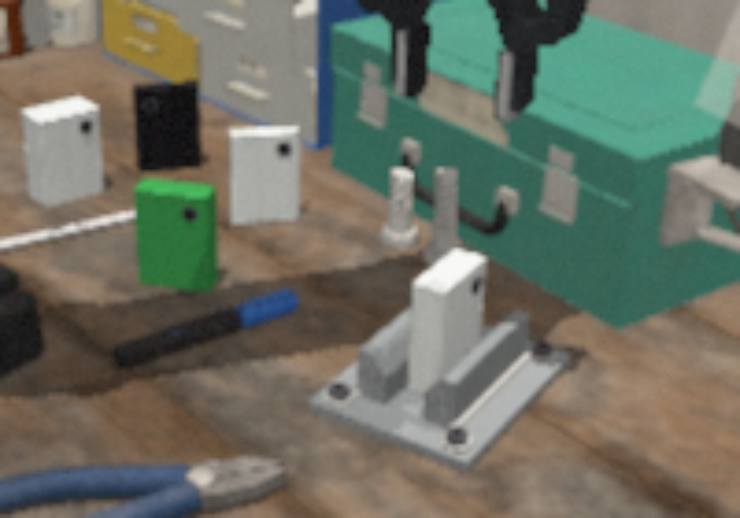

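The block stands upright and square in the gap at (445,320). It sits within 1 mm of the centre across and along, with the gripper clear above. The other two blocks have not moved. The top reads 80.5 mm; this camera reads about 2 mm high, so that matches the expected 78.

```bash
python3 -c "
from station import robot
print(robot.finish_job())"
```

```text
the job is handed in; nothing more can be done
None
```

The 20 mm spacer stands released, upright and centred on the bracket floor between the cheeks, the other two blocks were left where they stood, and the job is handed in at about 8.6 s (no verdict was returned).

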